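# Set the filter head upright and hold its bayonet collar home

## Robot

A 7-joint arm with a two-finger parallel gripper is mounted at the origin on a cart in front of the work surface, level with it; the furniture and walls round the work are solid. World frame = base frame: x ahead of the robot, y to its left, z up, the work surface at z = 0. Lengths are in m, angles in rad, forces in N, time in s.
With the tool pointing down it reaches from about 0.425 to 0.95 m from the base axis. Payload 4.7 kg.
Tool frame: the origin (TCP) lies midway between the tips of the shut fingers; the grasp point (between the pads) lies 19 mm behind it; z points along the fingers, y is the direction in which the jaws open and shut (so a half turn about z gives the same grasp; the last joint's range is limited). The gripper opens to 87 mm and grips with 3 to 60 N. Pads are 19 mm wide; open, the fingers measure 117 mm over their backs; the gripper's body (75 mm by 190 mm) begins 51 mm behind the grasp point.
Start: joints at [-1.203, 0.469, -0.049, 1.532, 0.024, 1.141, -0.082], TCP at [0.261, 0.623, 0.223] pointing down, gripper open.
Joint ranges: [-2.59, 2.59], [-0.33, 1.99], [-1.39, 1.29], [0.1, 2.45], [-1.04, 4.18], [0.21, 1.99], [-2.66, 2.66]. Speed limits (rad/s): [2.57, 2.57, 3.14, 3.14, 3.14, 3.14, 3.14].

## Interface

Orientations are given as a unit quaternion [w, x, y, z].
In Python, from plant import r, capture, get_calibration, cut_out, pinpoint gives the robot as it stands.
- The arm moves only by the tool carry_out, never from a script. Its argument "plan" is a list of rows, each a list of 4 numbers: the shift along the tool's x, y, z in m, then the turn about the tool's z in units of 6 degrees (1.0 is 6 degrees). In form: [[x, y, z, roll], ...]. A call has 1 to 5 rows; each row shifts and turns the commanded pose from where the row before left it, along the tool's axes as they then stand; what a row does not reach is not made up. A row lasts 1/10 s, in which the tool goes at most 50 mm and 8.59 degrees, less where a joint would pass 70% of its speed; a pose out of reach is approached as far as the arm can. A call with a gripper value outside its range is refused whole. "gripper" is the opening, from -1 (shut) to 1 (fully open), so that 0 is half open, set as the call begins (left out, the last holds). The fingers move at their own pace and stop on an object; "squeeze" is the grip in N (left out, the last holds). Time passes only in rows, so rows that do not move let the fingers close. It gives the time, the measured TCP pose, the force and the opening at its end, in the units of the state.
- r.read_state(): the state, without advancing time (a new reading comes with each control period).
- capture(name): name is "scene" or "top" or "wrist"; returns the picture (420x560x3 uint8, red, green, blue); there is no depth.
- get_calibration(name): a dict with "fx", "fy", "cx", "cy" (pixels), "dist_coeffs" ([k1, k2, p1, p2, k3] as OpenCV has them; the pictures are not rectified), "xyz" and "orientation" of the camera in the world. Camera axes: x right, y down, z forward; pixel columns grow to the right and rows downward; lengths in m; the calibration is good to about 2 mm. A picture is of the moment at which its call begins: read the wrist's pose just before it. get_calibration takes no time and is no camera call; for the wrist camera it gives the pose at the moment of the call.
- r.sign_off(): hands the job in, once; it reports no verdict.
Trained networks look in the newest picture that a camera, given by its name, has taken for a name from the list of things; names that differ only in an ending like _2 or _b are one class to them, and where a whole thing is asked for, a point or a joint stands for the part that bears it (a point fixed in the world has none). Each returns a list of dicts, best first, with "conf" (0 to 1); they miss things now and then, are a little off and sometimes report something else, mostly with a low value. They report only what shows in the picture. A call takes as long as a camera call. They do not tell look-alikes from the thing itself.
- cut_out(camera, thing): "region" (420x560 bool, what is visible of it) and "xy" ([column, row] in pixels, amid what is visible of it).
- pinpoint(camera, thing): "xy" ([column, row] in pixels: a listed point, or the origin of a listed thing).
The state is a dict: "clock": time; "joints": joint angles; "qvel": joint speeds; "joint_torque": joint torques, N m; "ee_pos": TCP position; "ee_rot": TCP orientation; "wrist_force": force on the tool from outside, world axes, zero at the start; "moment": the same for the moment, N m; "gripper_width": finger opening in m.
Only numpy, scipy, OpenCV 4.12 (cv2) and the standard library are available. Lean on these libraries where they do the work, as an engineer would, in place of code of your own. Each camera call takes 0.05 s, during which the arm holds its last target.

## Task

Swing the leaning filter head (it has a ball handle at its side) up until it stands upright against its stop. Then take the loose knurled collar, set it open end down over the head's spigot, turn it until the keyways hidden inside it drop over the four pins, and press it fully home on the shoulder against the spring. Finish while still holding the collar pressed home (it springs up if let go), and leave the other things on the bench where they are.

Things in the scene. Friction and masses are not known exactly. Their poses are not given: they have to be found in the camera images.
- yoke: Grey fixture fixed to the bench, carrying the filter head: base plate 130x120x12 mm, two cheeks at y = +-38 mm (10 thick, 75 high), stop post at x = 42 to 52 mm (95 high). Origin: centre of its underside, z up. The head's hinge lies along its y axis, 55 mm over the origin; the head leans to the fixture's -x and is swung upright towards +x.
- head (a joint): Tilt of the filter head in rad: 0 is upright, against the stop; it grows (to 0.9) as the head leans to the fixture's -x. A friction hinge (0.35 N m): it stays where it is left, and moves with about 7 N at the ball handle.
- handle (a point): Centre of the steel ball, 20 mm in diameter, on the head's side crank (rod 10 mm thick): it turns with the head, 90 mm from the head's axis on the fixture's -y side (the robot's right) and 52 mm from the hinge line, straight above it when the head is upright. Push it to the fixture's +x with shut fingers, rising with its arc (a level push may bind), or pinch it.
- seat (a point): Centre of the head's flat shoulder, on the head's axis 50 mm from the hinge; z points out along that axis. The barrel below it is 56 mm in diameter and reaches to 20 mm below the hinge. Above it stands the spigot. When the collar is home its lower rim rests on this shoulder.
- spigot_tip (a point): Flat end of the head's spigot, on the axis 28 mm above the shoulder; z out along the axis. The spigot is 36 mm in diameter, its last 6 mm taper to 30. Four radial pins, 6 mm thick, stick out of it 90 degrees apart, centres 11 mm above the shoulder, tips 22.5 mm from the axis. The plunger, 16 mm in diameter, stands 14 mm out of the end.
- plunger (a joint): How far the spring plunger is pushed in, in m: 0 out, 0.008 when the collar is fully home (12 mm at most). The spring pushes back with 3 N at 0 and 7 N at 0.008.
- collar: Loose knurled steel cap, 56 mm in diameter, 54 high, about 0.16 kg, standing open end down. Origin: centre of its open lower rim; z up its axis. The top 20 mm are solid: grip there, any way round. Below is a bore 39 mm wide, 34 deep, with four keyways 11 mm wide, 90 degrees apart, out to 24 mm radius, over its full depth.
- collar_top (a point): Centre of the collar's top, 54 mm above its rim. The keyways cannot be seen from outside and their direction is not given: press lightly and turn, a quarter turn at most; they pass the pins within about 0.09 rad either way. On the pins the rim is 14 mm above the shoulder; then it drops, meets the plunger at 8 mm and is pushed the rest.
- bearing: Bystander: ball bearing 62 mm across, 16 mm high, lying flat. Origin: centre of its underside.
- coupling: Bystander: bright metal pipe coupling, 34 mm across, 47 mm high, standing. Origin: centre of its underside.
- hex_key: Bystander: black hex key, 33 x 95 x 8 mm, lying. Origin: centre of its underside.
- nut: Bystander: large hex nut, 30 x 34 x 18 mm, lying flat. Origin: centre of its underside.
Not all that is in view belongs to the job. Of the things like the collar, leave any that is blue, green or purple; of the rest the smaller one is meant.

How it is judged:
By the outcome, as a careful person would: the job done as asked, in the order asked, and still so for the second after the job is handed in, while the arm keeps its last pose, push and grip.
It also fails if it takes over 61 s, if anything falls off the work surface, if the arm or the gripper's body presses on something with over 40 N, if the wrist force passes 120 N, or if a joint passes its speed limit or range.

## Working session

There is one attempt and no reset: what is moved stays moved. The work goes in short steps, Python scripts to look and compute and a tool call to move; the robot and the scene stay as the last step left them, time stands still between calls to the robot, and variables do not carry over. Pictures are saved under pics/ and viewed, and the job is handed in when it is done.

Besides the shell and the picture viewer there is one more tool, called by a JSON object that holds its "api" and its "payload", one argument or row to a line. carry_out: Moves the arm, as the interface text tells. Its arguments: {"type":"object","properties":{"plan":{"type":"array","items":{"type":"array","items":{"type":"number"}}},"gripper":{"type":"number"},"squeeze":{"type":"number"}},"required":["plan"]}

```bash
ls; mkdir -p pics
python3 - <<'E'
from plant import r, capture, get_calibration, cut_out, pinpoint
import cv2,json
print(r.read_state())
for n in ["scene","top","wrist"]:
    im=capture(n); cv2.imwrite(f"pics/{n}0.png",im[:,:,::-1])
    c=get_calibration(n);print(n,c)
    for t in ["collar","yoke","handle","seat","spigot_tip","collar_top","head"]:
        if n=="wrist": continue
        try: print(t,[(round(d['conf'],2),[round(float(v)) for v in d['xy']]) for d in pinpoint(n,t)])
        except Exception as e: print(t,e)
E
```

```text
pics
{'clock': 0.0, 'joints': array([-1.20291858,  0.4694393 , -0.04860201,  1.53369849,  0.02410385,
        1.14098475, -0.08230145]), 'qvel': array([ 0.00195101, -0.00045407,  0.00045906, -0.00149265,  0.00068247,
        0.00092872, -0.00079762]), 'joint_torque': array([ 1.13331359e-04, -5.07982707e+01, -8.07971950e-02, -2.36154556e+01,
       -6.13970356e-02,  3.80862749e-02,  1.95117377e-04]), 'ee_pos': array([0.26060835, 0.62201144, 0.22149896]), 'ee_rot': array([-1.56383517e-04,  1.97071246e-01,  9.80388688e-01, -9.59365657e-04]), 'wrist_force': array([ 0.57595   , -0.15719035, -0.45558591]), 'moment': array([0.03353181, 0.03721444, 0.02252212]), 'gripper_width': 0.0870512954342556}
scene {'fx': 488.97659625179523, 'fy': 488.97659625179523, 'cx': 276.6145821395687, 'cy': 206.06196438935183, 'dist_coeffs': array([-0.09964527,  0.        ,  0.        ,  0.        ,  0.        ]), 'xyz': array([-0.1719817 , -0.89280883,  0.81842301]), 'orientation': array([-0.43540694,  0.82580941, -0.3148935 ,  0.17117736])}
collar [(0.93, [364, 250]), (0.85, [226, 238]), (0.84, [205, 220]), (0
[... 761 characters left out ...]
 [184, 203]), (0.58, [342, 180])]
yoke [(0.93, [327, 226]), (0.55, [167, 268])]
handle [(0.92, [353, 238])]
seat [(0.95, [324, 233])]
spigot_tip [(0.64, [324, 231])]
collar_top [(0.82, [178, 200]), (0.75, [223, 247]), (0.64, [198, 246]), (0.63, [345, 174]), (0.62, [261, 247])]
head it knows: bearing, collar, collar_top, coupling, handle, hex_key, nut, seat, spigot_tip, yoke
wrist {'fx': 320.15327906044246, 'fy': 320.15327906044246, 'cx': 278.08158129287176, 'cy': 209.20723306001375, 'dist_coeffs': array([-0.04045709,  0.        ,  0.        ,  0.        ,  0.        ]), 'xyz': array([0.18766716, 0.65299612, 0.38340793]), 'orientation': array([0.12154213, 0.82327942, 0.54844985, 0.081494  ])}
```

View pics/scene0.png

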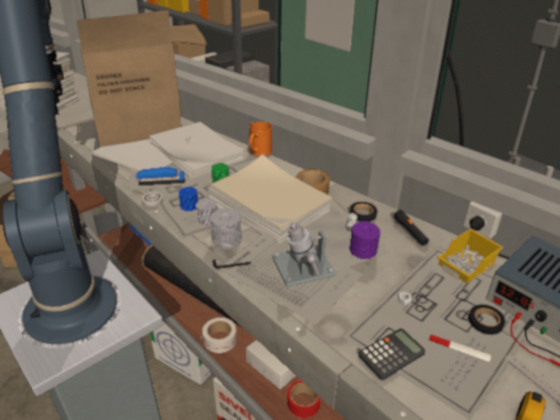

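View pics/top0.png

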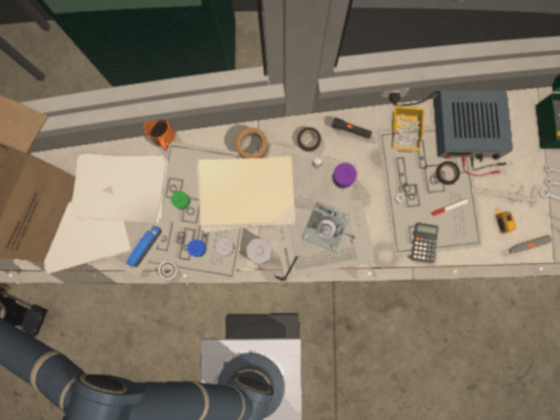

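Run:
```python
import cv2
a=cv2.imread('pics/scene0.png');b=cv2.imread('pics/top0.png')
cv2.imwrite('pics/scene0z.png',cv2.resize(a[140:300,150:410],None,fx=3,fy=3,interpolation=cv2.INTER_CUBIC))
cv2.imwrite('pics/top0z.png',cv2.resize(b[150:300,150:410],None,fx=3,fy=3,interpolation=cv2.INTER_CUBIC))
```

```text
(no output)
```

View pics/scene0z.png

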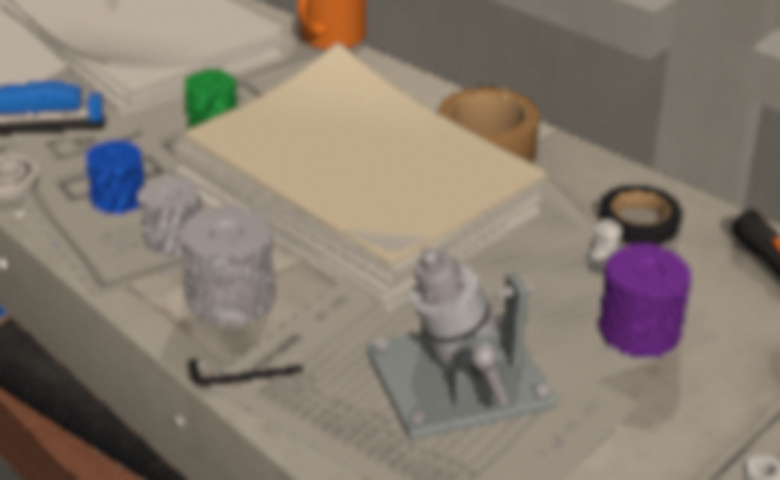

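View pics/top0z.png

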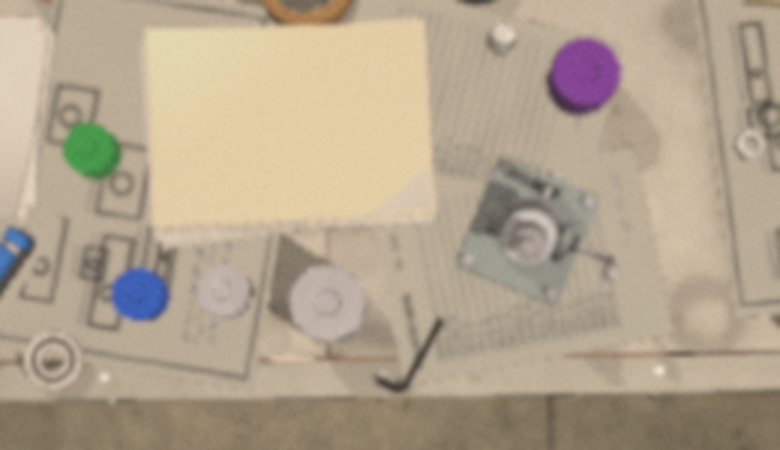

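The collar meant is the small grey one, at top px (225,247) and scene px (204,210). The big grey, blue, green and purple ones are decoys. Next I triangulate.

```bash
cat > h.py <<'E'
import numpy as np,cv2
from scipy.spatial.transform import Rotation as R
from plant import r, capture, get_calibration, cut_out, pinpoint
def rot(q): return R.from_quat([q[1],q[2],q[3],q[0]])
def ray(c,px):
    K=np.array([[c['fx'],0,c['cx']],[0,c['fy'],c['cy']],[0,0,1]])
    u=cv2.undistortPoints(np.array([[px]],float),K,np.array(c['dist_coeffs'],float))[0,0]
    d=rot(c['orientation']).apply([u[0],u[1],1]); return np.array(c['xyz']),d/np.linalg.norm(d)
def onz(c,px,z):
    o,d=ray(c,px); return o+d*(z-o[2])/d[2]
def tri(L):
    A=np.zeros((3,3));b=np.zeros(3)
    for c,px in L:
        o,d=ray(c,px);P=np.eye(3)-np.outer(d,d);A+=P;b+=P@o
    X=np.linalg.solve(A,b)
    return X,[np.linalg.norm((np.eye(3)-np.outer(ray(c,p)[1],ray(c,p)[1]))@(X-ray(c,p)[0])) for c,p in L]
def proj(c,X):
    K=np.array([[c['fx'],0,c['cx']],[0,c['fy'],c['cy']],[0,0,1]])
    p=rot(c['orientation']).inv().apply(np.atleast_2d(X)-np.array(c['xyz']))
    return cv2.projectPoints(p,np.zeros(3),np.zeros(3),K,np.array(c['dist_coeffs'],float))[0][:,0]
E
python3 - <<'E'
from h import *
np.set_printoptions(precision=4,suppress=True)
cs={n:get_calibration(n) for n in ["scene","top"]}
D={}
for n in cs:
    capture(n)
    for t in ["collar","yoke","handle","seat","spigot_tip","collar_top","hex_key","bearing","coupling","nut"]:
        D[n,t]=pinpoint(n,t)
        for d in D[n,t]:
            if t in("collar","collar_top","hex_key","bearing","coupling","nut","yoke"):
                z={'collar_top':.054}.get(t,0)
                print(n,t,round(d['conf'],2),d['xy'],onz(cs[n],d['xy'],z)[:2])
for t in ["handle","seat","spigot_tip"]:
    print(t,tri([(cs[n],D[n,t][0]['xy']) for n in cs]))
E
```

```text
scene collar 0.96 [189.9, 205.5] [0.4463 0.17  ]
scene collar 0.85 [224.4, 236.8] [ 0.4321 -0.0197]
scene collar 0.83 [364.1, 252.5] [ 0.6663 -0.3159]
scene collar 0.79 [204.1, 218.2] [0.4407 0.0884]
scene collar 0.74 [216.7, 179.8] [0.5942 0.237 ]
scene yoke 0.77 [303.5, 262.1] [ 0.52   -0.2373]
scene collar_top 0.93 [204.1, 205.2] [0.4362 0.0749]
scene collar_top 0.89 [223.3, 218.1] [ 0.4393 -0.01  ]
scene collar_top 0.85 [186.7, 189.4] [0.4454 0.1767]
scene collar_top 0.75 [216.5, 167.4] [0.5879 0.224 ]
scene collar_top 0.56 [364.6, 228.3] [ 0.6892 -0.2909]
scene collar_top 0.46 [403.7, 299.1] [ 0.5518 -0.5161]
scene hex_key 0.69 [230.8, 265.1] [ 0.3738 -0.1239]
scene bearing 0.77 [150.2, 202.2] [0.3656 0.2645]
scene bearing 0.47 [307.9, 258.7] [ 0.5379 -0.2353]
scene coupling 0.73 [350.4, 231.0] [ 0.7104 -0.2301]
scene coupling 0.62 [304.0, 264.0] [ 0.5158 -0.2434]
scene coupling 0.25 [203.5, 205.9] [0.4756 0.1414]
scene nut 0.5 [404.4, 300.0] [ 0.6017 -0.4924]
top collar 0.75 [183.2, 202.3] [0.5961 0.2182]
top collar 0.68 [340.6, 179.0] [ 0.667 -0.302]
top collar 0.59 [258.4, 25
[... 210 characters left out ...]
3039]
top collar_top 0.86 [194.0, 247.7] [0.4428 0.1708]
top collar_top 0.77 [223.9, 246.2] [0.4466 0.0763]
top collar_top 0.49 [179.8, 199.0] [0.5985 0.2182]
top hex_key 0.42 [287.7, 263.3] [ 0.3925 -0.1233]
top bearing 0.49 [168.5, 267.2] [0.3835 0.2638]
top coupling 0.41 [312.8, 163.5] [ 0.7205 -0.2112]
top nut 0.52 [401.2, 195.5] [ 0.6093 -0.5015]
handle (array([ 0.4567, -0.3222,  0.1045]), [np.float64(0.00430777747336631), np.float64(0.004307777473366318)])
seat (array([ 0.4864, -0.2374,  0.1026]), [np.float64(0.0022755551718089393), np.float64(0.0022755551718089025)])
spigot_tip (array([ 0.4827, -0.2315,  0.1238]), [np.float64(0.0015638279284471777), np.float64(0.0015638279284472952)])
```

Run:
```python
from h import *
np.set_printoptions(precision=4,suppress=True)
c=get_calibration("top")
C=[onz(c,[150+x/3,150+y/3],0.012)[:2] for x,y in [(497,158),(598,195),(555,300),(458,262)]]
C=np.array(C);print(C,C.mean(0))
print([np.linalg.norm(C[i]-C[(i+1)%4]) for i in range(4)])
v=(C[0]-C[3])+(C[1]-C[2]);print("yaw x",np.arctan2(v[1],v[0]))
# slots: handle/seat
yaw=np.arctan2(v[1],v[0]);Rz=R.from_euler('z',yaw).as_matrix()
o=np.array([*C.mean(0),0])
cs=get_calibration("scene")
for th in [.2,.4,.5,.6,.7,.8,.9]:
    ax=np.array([-np.sin(th),0,np.cos(th)])
    P=[o+Rz@(np.array([0,0,.055])+ax*k+np.array([0,y,0])) for k,y in [(.052,-.09),(.05,0),(.078,0),(.092,0)]]
    print(th,np.array(P)[0],np.array(P)[1],"top",proj(c,P).round(0).tolist(),"scene",proj(cs,P).round(0).tolist())
s=r.read_state();Rt=rot(s['ee_rot']).as_matrix();print(Rt,s['clock'])
```

```text
[[ 0.5872 -0.2169]
 [ 0.5453 -0.3254]
 [ 0.4326 -0.2758]
 [ 0.4748 -0.1726]] [ 0.51   -0.2477]
[np.float64(0.11632258124197503), np.float64(0.12314122794839885), np.float64(0.11154652939823179), np.float64(0.12075978529513198)]
yaw x -0.39558761178602353
0.2 [ 0.4657 -0.3267  0.106 ] [ 0.5008 -0.2438  0.104 ] top [[355.0, 237.0], [327.0, 226.0], [327.0, 227.0], [327.0, 227.0]] scene [[316.0, 256.0], [301.0, 234.0], [300.0, 225.0], [299.0, 221.0]]
0.4 [ 0.4566 -0.3229  0.1029] [ 0.492  -0.2402  0.1011] top [[353.0, 240.0], [326.0, 229.0], [325.0, 232.0], [325.0, 233.0]] scene [[312.0, 258.0], [298.0, 236.0], [294.0, 228.0], [292.0, 224.0]]
0.5 [ 0.4523 -0.3211  0.1006] [ 0.4878 -0.2384  0.0989] top [[353.0, 242.0], [325.0, 230.0], [324.0, 234.0], [324.0, 236.0]] scene [[310.0, 259.0], [296.0, 237.0], [291.0, 230.0], [288.0, 226.0]]
0.6 [ 0.4482 -0.3194  0.0979] [ 0.4839 -0.2368  0.0963] top [[352.0, 243.0], [325.0, 232.0], [323.0, 236.0], [323.0, 238.0]] scene [[308.0, 261.0], [294.0, 238.0], [288.0, 232.0], [285.0, 228.0]]
0.7 [ 0.4444 -0.3178  0.0948] [ 0.4802 -0.2353  0.0932] top [[351.0, 244.0], [324.0, 233.0], [322.0, 238.0], [322.0, 241.0]] scene [[306.0, 262.0], [293.0, 239.0], [286.0, 234.0], [282.0, 231.0]]
0.8 [ 0.4409 -0.3163  0.0912] [ 0.4769 -0.2339  0.0898] top [[351.0, 246.0], [324.0, 234.0], [322.0, 240.0], [321.0, 243.0]] scene [[305.0, 264.0], [291.0, 241.0], [283.0, 236.0], [280.0, 234.0]]
0.9 [ 0.4377 -0.315   0.0873] [ 0.4738 -0.2326  0.0861] top [[350.0, 247.0], [323.0, 235.0], [321.0, 242.0], [320.0, 245.0]] scene [[303.0, 265.0], [290.0, 242.0], [281.0, 238.0], [277.0, 236.0]]
[[-0.9223  0.3864 -0.0001]
 [ 0.3864  0.9223  0.0001]
 [ 0.0001  0.0001 -1.    ]] 1.85
```

{"api": "carry_out", "payload": {
  "plan": [
    [-0.035,-0.03,-0.005,0],
    [-0.035,-0.03,-0.005,0],
    [-0.035,-0.03,-0.005,0],
    [-0.035,-0.03,-0.005,0],
    [-0.035,-0.03,-0.005,0]
  ],
  "gripper": -1,
  "squeeze": 20
}}

```text
clock: 2.35
ee_pos: [0.3649, 0.4149, 0.2479]
ee_rot: [0.0, 0.197, 0.98, 0.0]
wrist_force: [0.8, 0.0, 0.1]
gripper_width: 0.0547
```

{"api": "carry_out", "payload": {
  "plan": [
    [-0.035,-0.03,0,0],
    [-0.035,-0.03,0,0],
    [-0.035,-0.03,0,0],
    [-0.035,-0.03,0,0],
    [-0.035,-0.03,0,0]
  ]
}}

```text
clock: 2.85
ee_pos: [0.4683, 0.2089, 0.2479]
ee_rot: [0.0, 0.197, 0.98, 0.0]
wrist_force: [0.4, -0.1, -0.7]
gripper_width: 0.0153
```

{"api": "carry_out", "payload": {
  "plan": [
    [-0.01,-0.045,0,0],
    [-0.01,-0.045,0,0],
    [-0.01,-0.045,0,0]
  ]
}}

```text
clock: 3.15
ee_pos: [0.4428, 0.0726, 0.2477]
ee_rot: [0.0, 0.197, 0.98, 0.0]
wrist_force: [0.5, -0.6, 0.1]
gripper_width: 0.0009
```

```bash
cat > look.py <<'E'
import sys
from h import *
np.set_printoptions(precision=4,suppress=True)
tag=sys.argv[1]
c=get_calibration("wrist");im=capture("wrist");cv2.imwrite(f"pics/{tag}.png",im[:,:,::-1])
Z={'collar_top':.054}
for t in sys.argv[2:]:
    t,z=t.split(':')
    for d in pinpoint("wrist",t): print(t,round(d['conf'],2),d['xy'],onz(c,d['xy'],float(z)))
s=r.read_state();print(s['clock'],s['ee_pos'])
E
python3 look.py w1 collar:0 collar_top:.054
```

```text
collar 0.87 [277.8, 175.1] [0.4414 0.0732 0.    ]
collar 0.83 [421.7, 235.1] [0.5948 0.2242 0.    ]
collar 0.75 [200.4, 198.5] [ 0.4307 -0.0333  0.    ]
collar 0.75 [349.6, 143.7] [0.4391 0.1722 0.    ]
collar_top 0.86 [282.0, 184.3] [0.4434 0.0775 0.054 ]
collar_top 0.74 [356.1, 151.0] [0.4402 0.1671 0.054 ]
collar_top 0.57 [182.7, 211.2] [ 0.4283 -0.0412  0.054 ]
collar_top 0.55 [441.8, 251.7] [0.5959 0.2256 0.054 ]
3.3 [0.4429 0.0717 0.248 ]
```

View pics/w1.png

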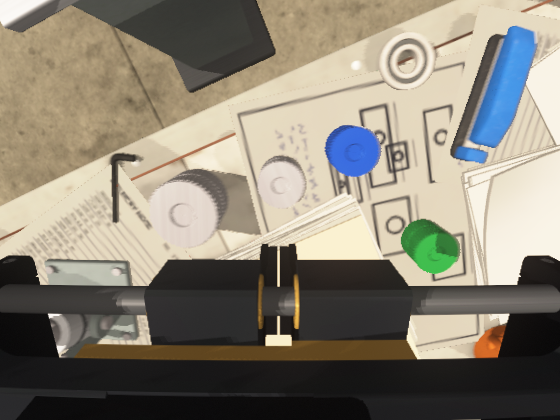

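Small grey collar's top is at wrist px (282,184), which gives (0.4425, 0.076). The neighbours leave room for the fingers. Next I view the yoke from above.

{"api": "carry_out", "payload": {
  "plan": [
    [-0.026,-0.039,-0.005,0],
    [-0.026,-0.039,-0.005,0],
    [-0.026,-0.039,-0.005,0],
    [-0.026,-0.039,0,0],
    [-0.026,-0.039,0,0]
  ]
}}

```text
clock: 3.8
ee_pos: [0.4891, -0.1558, 0.263]
ee_rot: [0.001, 0.196, 0.981, 0.0]
wrist_force: [1.0, 0.3, -0.2]
gripper_width: 0.0006
```

{"api": "carry_out", "payload": {
  "plan": [
    [-0.026,-0.039,0,0],
    [-0.026,-0.039,0,0],
    [-0.026,-0.039,0,0],
    [0,0,0,0]
  ]
}}

```text
clock: 4.2
ee_pos: [0.5147, -0.2996, 0.2623]
ee_rot: [0.0, 0.201, 0.98, -0.003]
wrist_force: [-0.6, -0.3, -0.7]
gripper_width: 0.0003
```

```bash
python3 look.py w2 yoke:0 handle:.102 seat:.1 spigot_tip:.125
```

```text
yoke 0.76 [312.9, 153.1] [ 0.5066 -0.2476  0.    ]
handle 0.94 [234.4, 144.9] [ 0.453  -0.3211  0.102 ]
seat 0.83 [322.1, 150.2] [ 0.4922 -0.2429  0.1   ]
spigot_tip 0.82 [324.3, 135.0] [ 0.4762 -0.2381  0.125 ]
spigot_tip 0.49 [313.2, 151.6] [ 0.4863 -0.2529  0.125 ]
4.45 [ 0.5154 -0.2911  0.2623]
```

View pics/w2.png

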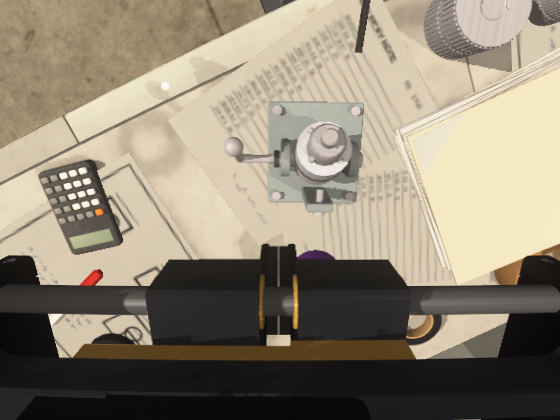

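```bash
python3 look.py w3 yoke:0 handle:.102 seat:.1 spigot_tip:.125
python3 - <<'E'
from h import *
np.set_printoptions(precision=4,suppress=True)
im=cv2.imread('pics/w3.png');cv2.imwrite('pics/w3z.png',cv2.resize(im[80:230,200:390],None,fx=4,fy=4,interpolation=cv2.INTER_CUBIC))
c=get_calibration("wrist");print(c['xyz'])
C=np.array([onz(c,p,.012)[:2] for p in [(268,102),(363,102),(362,203),(270,202)]])
print(C,C.mean(0),[np.linalg.norm(C[i]-C[(i+1)%4]) for i in range(4)])
v=C[3]-C[0]+C[2]-C[1];print(np.arctan2(v[1],v[0]))
E
```

```text
yoke 0.87 [304.3, 155.3] [ 0.5052 -0.249   0.    ]
handle 0.87 [224.9, 145.9] [ 0.4512 -0.3213  0.102 ]
handle 0.48 [313.8, 153.2] [ 0.4916 -0.2424  0.102 ]
seat 0.8 [316.6, 152.2] [ 0.4921 -0.2394  0.1   ]
spigot_tip 0.7 [318.2, 140.1] [ 0.4785 -0.2358  0.125 ]
4.7 [ 0.5148 -0.2926  0.2627]
[ 0.4414 -0.2624  0.4235]
[[ 0.4253 -0.2685]
 [ 0.4698 -0.1606]
 [ 0.5919 -0.2026]
 [ 0.5433 -0.3158]] [ 0.5076 -0.2369] [np.float64(0.1166338071574142), np.float64(0.1291393007127029), np.float64(0.12318773659153164), np.float64(0.12712029404287004)]
-0.35602167086033537
```

View pics/w3z.png

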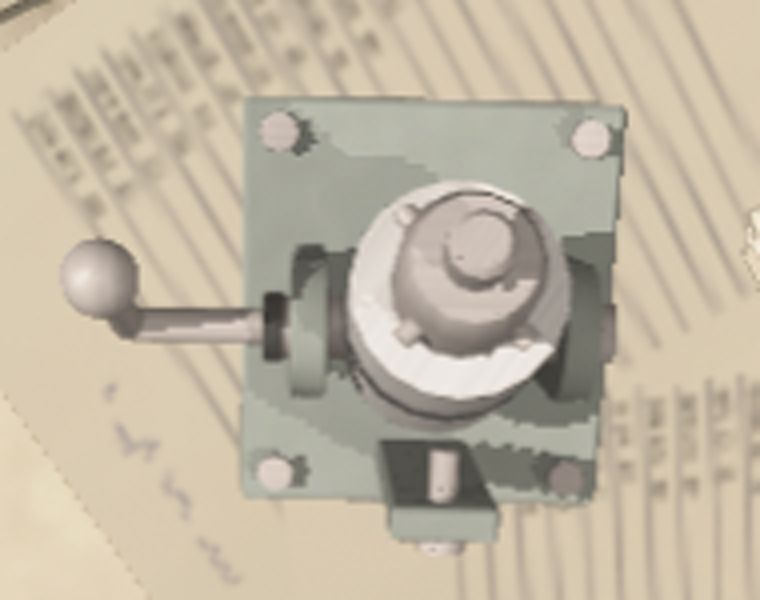

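Run:
```python
from h import *
from scipy.optimize import least_squares
np.set_printoptions(precision=4,suppress=True)
c=get_calibration("wrist")
px=np.array([(261.75,104.5),(356.5,106.5),(348.75,205.5),(260.75,204)])
hd=np.array([200+98/4,80+278/4])
sp=np.array([200+478/4,80+245/4])  # plunger end
L=np.array([[-.065,-.06,.012],[-.065,.06,.012],[.065,.06,.012],[.065,-.06,.012]])
def pts(v):
    x,y,a,th=v; ax=np.array([-np.sin(th),0,np.cos(th)])
    P=np.vstack([L,[0,-.09,.055]+ax*.052,[0,0,.055]+ax*.092])
    return P@R.from_euler('z',a).as_matrix().T+[x,y,0]
f=lambda v:(proj(c,pts(v))-np.vstack([px,hd,sp])).ravel()
s=least_squares(f,[.51,-.245,-.39,.45]);print(s.x);print(f(s.x).reshape(-1,2))
x,y,a,th=s.x
for t in [th,0]:
    P=pts([x,y,a,t]);print(P[4:])
st=r.read_state();T=rot(st['ee_rot']).as_matrix()
print(T,T.T@(pts([x,y,a,th])[4]-st['ee_pos']), st['joints'])
P=pts(s.x)
# check against top & scene
for n in("top","scene"): print(n,proj(get_calibration(n),P).round(1).tolist())
```

```text
[ 0.5065 -0.2494 -0.4128  0.3495]
[[-1.9018 -1.1875]
 [ 0.8866 -0.9961]
 [ 0.1864  1.2748]
 [-1.2191  1.1692]
 [-0.0676  0.5747]
 [ 1.4612 -0.2748]]
[[ 0.4541 -0.3247  0.1039]
 [ 0.4777 -0.2368  0.1414]]
[[ 0.4704 -0.3319  0.107 ]
 [ 0.5065 -0.2494  0.147 ]]
[[-0.9229  0.385   0.0006]
 [ 0.385   0.9229  0.0004]
 [-0.0003  0.0006 -1.    ]] [ 0.0437 -0.0531  0.1588] [ 0.04    0.321   0.5257  1.7121 -0.1747  1.1549  1.79  ]
top [[335.9, 253.0], [301.4, 238.5], [316.8, 201.8], [350.9, 216.0], [353.9, 241.0], [325.9, 232.5]]
scene [[286.7, 284.4], [271.2, 253.6], [318.1, 244.0], [336.7, 273.1], [311.8, 258.8], [292.9, 223.8]]
```

Fixture: px corners fit to about 1–2 px, head tilt is about 0.4. The ball is at wrist px (225,149). I go behind it and push.

{"api": "carry_out", "payload": {
  "plan": [
    [0.03,-0.019,0,0],
    [0.03,-0.018,0,0],
    [0.03,-0.018,0,0],
    [0,0,0.04,0],
    [0,0,0.04,0]
  ]
}}

```text
clock: 5.2
ee_pos: [0.4104, -0.3102, 0.1834]
ee_rot: [0.003, 0.198, 0.98, -0.0]
wrist_force: [-0.3, 0.9, 0.4]
gripper_width: 0.0004
```

{"api": "carry_out", "payload": {
  "plan": [
    [0,0,0.04,0],
    [0,0,0.03,0],
    [0,0,0.016,0],
    [0,0,0,0],
    [0,0,0,0]
  ]
}}

```text
clock: 5.7
ee_pos: [0.4106, -0.3097, 0.097]
ee_rot: [0.0, 0.197, 0.98, -0.0]
wrist_force: [-0.0, -0.4, 0.8]
gripper_width: 0.0004
```

```bash
python3 look.py w4 handle:.104
python3 - <<'E'
from h import *
s=r.read_state();T=rot(s['ee_rot']).as_matrix();print(T.T@(np.array([.4541,-.3247,.104])-s['ee_pos']),s['wrist_force'])
im=capture("scene");cv2.imwrite('pics/s4.png',cv2.resize(im[180:320,200:400,::-1],None,fx=4,fy=4))
E
```

```text
handle 0.69 [287.7, 332.1] [ 0.4503 -0.3203  0.104 ]
5.8 [ 0.4111 -0.3101  0.0978]
[-0.04529019  0.00313875 -0.00606364] [-0.02803385 -0.71906142 -0.18824529]
```

View pics/s4.png

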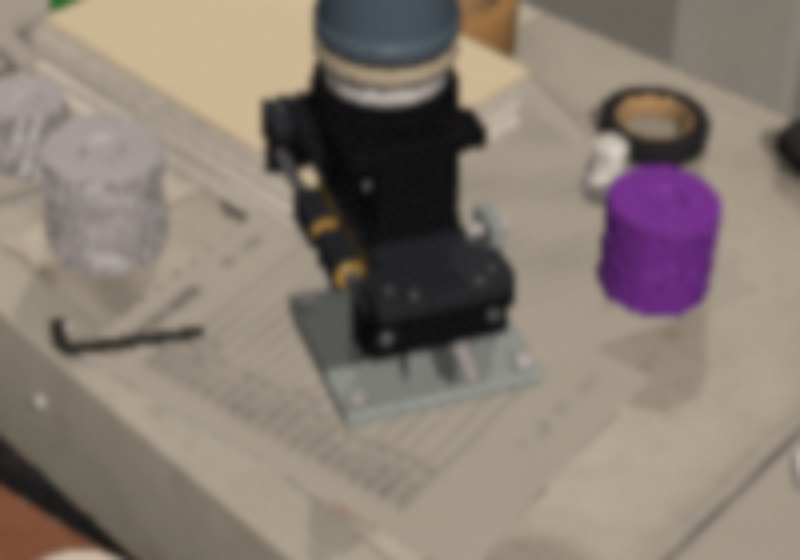

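View pics/w4.png

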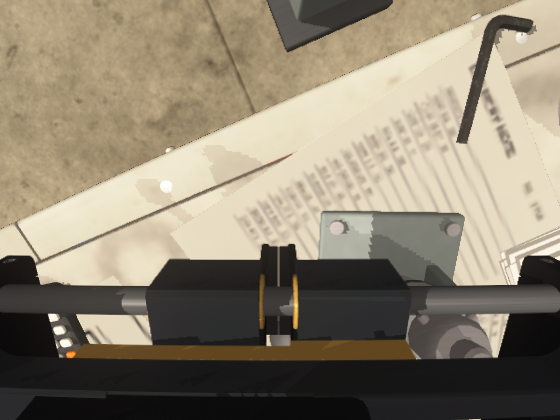

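{"api": "carry_out", "payload": {
  "plan": [
    [-0.012,0,0,0],
    [-0.008,0,0,0],
    [-0.004,0,0,0],
    [-0.004,0,-0.001,0],
    [-0.004,0,-0.001,0]
  ]
}}

```text
clock: 6.35
ee_pos: [0.4344, -0.3194, 0.0972]
ee_rot: [-0.007, 0.197, 0.98, 0.003]
wrist_force: [-13.3, 6.4, 9.3]
gripper_width: 0.0004
```

{"api": "carry_out", "payload": {
  "plan": [
    [-0.003,0,-0.001,0],
    [-0.003,0,-0.001,0],
    [-0.002,0,0,0],
    [-0.002,0,0,0]
  ]
}}

```text
clock: 6.75
ee_pos: [0.4433, -0.3227, 0.0995]
ee_rot: [-0.007, 0.197, 0.98, 0.003]
wrist_force: [-11.4, 7.4, 10.9]
gripper_width: 0.0006
```

{"api": "carry_out", "payload": {
  "plan": [
    [-0.003,0,-0.001,0],
    [-0.003,0,0,0],
    [-0.003,0,0,0]
  ]
}}

```text
clock: 7.05
ee_pos: [0.4509, -0.3258, 0.1003]
ee_rot: [-0.008, 0.197, 0.98, 0.004]
wrist_force: [-17.0, 9.1, 15.4]
gripper_width: 0.0004
```

{"api": "carry_out", "payload": {
  "plan": [
    [-0.002,0,0,0],
    [-0.002,0,0,0],
    [-0.002,0,0,0]
  ]
}}

```text
clock: 7.35
ee_pos: [0.4513, -0.3259, 0.1001]
ee_rot: [-0.013, 0.197, 0.98, 0.006]
wrist_force: [-27.1, 15.3, 26.5]
gripper_width: 0.0004
```

{"api": "carry_out", "payload": {
  "plan": [
    [0.01,0,0,0],
    [0.02,0,0,0],
    [0,0,-0.04,0],
    [-0.02,0.02,-0.045,0],
    [-0.04,0.01,-0.03,0]
  ]
}}

```text
clock: 7.85
ee_pos: [0.4993, -0.3157, 0.2162]
ee_rot: [0.001, 0.198, 0.98, 0.001]
wrist_force: [1.6, -0.6, -0.2]
gripper_width: 0.0003
```

{"api": "carry_out", "payload": {
  "plan": [
    [-0.04,0.01,-0.03,0],
    [-0.02,0.01,-0.02,0],
    [0,0,0,0],
    [0,0,0,0]
  ]
}}

```text
clock: 8.25
ee_pos: [0.5617, -0.3206, 0.262]
ee_rot: [-0.001, 0.197, 0.98, -0.0]
wrist_force: [-1.3, -0.4, -0.2]
gripper_width: 0.0006
```

```bash
python3 look.py w5 yoke:0 handle:.107 seat:.105 spigot_tip:.133
python3 - <<'E'
from h import *
im=cv2.imread('pics/w5.png');cv2.imwrite('pics/w5z.png',cv2.resize(im[80:230,200:390],None,fx=4,fy=4,interpolation=cv2.INTER_CUBIC))
E
```

```text
yoke 0.67 [311.5, 113.8] [ 0.5059 -0.2512  0.    ]
handle 0.63 [234.7, 108.5] [ 0.4691 -0.3264  0.107 ]
handle 0.59 [176.7, 241.7] [ 0.5684 -0.4407  0.107 ]
spigot_tip 0.78 [328.9, 110.3] [ 0.5036 -0.2484  0.133 ]
8.5 [ 0.5606 -0.3208  0.2619]
```

View pics/w5z.png

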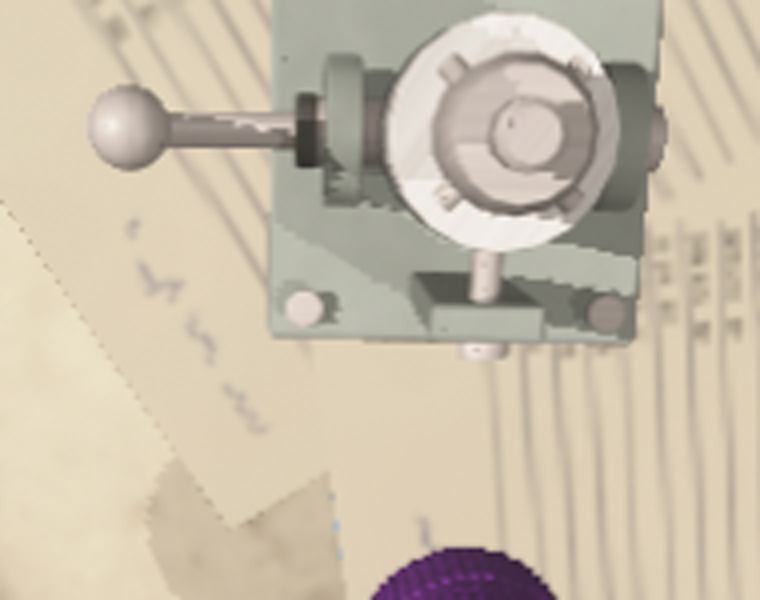

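Run:
```python
from h import *
np.set_printoptions(precision=4,suppress=True)
c=get_calibration("wrist")
print(onz(c,(331.5,113.25),.147),onz(c,(325.75,113),.105),onz(c,(200+517/4,80+131/4),.133))
ct=get_calibration("top");cs=get_calibration("scene")
D={}
for n,cc in(("top",ct),("scene",cs)):
    im=capture(n);cv2.imwrite(f'pics/{n}5.png',cv2.resize(im[190:290,270:370,::-1],None,fx=5,fy=5,interpolation=cv2.INTER_CUBIC))
    for t in("spigot_tip","seat","handle"):
        D[n,t]=pinpoint(n,t);print(n,t,[(d['conf'],d['xy']) for d in D[n,t]][:2])
for t in("spigot_tip","seat","handle"):
    if D["top",t] and D["scene",t]: print(t,tri([(ct,D["top",t][0]['xy']),(cs,D["scene",t][0]['xy'])]))
P=[[.506,-.249,.147],[.506,-.249,.105]]
print(proj(ct,P),proj(cs,P))
s=r.read_state();print(s['joints'])
```

```text
[ 0.5048 -0.2493  0.147 ] [ 0.505 -0.248  0.105] [ 0.5045 -0.2488  0.133 ]
top spigot_tip [(0.6, [327.9, 219.3])]
top seat [(0.4, [325.0, 225.0])]
top handle []
scene spigot_tip [(0.87, [304.8, 224.4])]
scene seat [(0.8, [303.9, 232.6])]
scene handle [(0.88, [316.8, 254.7]), (0.39, [151.6, 203.6])]
spigot_tip (array([ 0.5164, -0.2431,  0.125 ]), [np.float64(0.0033558007266516338), np.float64(0.0033558007266516207)])
seat (array([ 0.5072, -0.2405,  0.1024]), [np.float64(0.00381586467564731), np.float64(0.0038158646756472725)])
[[329.9159 222.7607]
 [328.6691 224.285 ]] [[305.2435 219.5295]
 [304.5115 233.7328]]
[ 0.0745  0.4226  0.5352  1.5807 -0.2264  1.2006  1.8273]
```

View pics/scene5.png

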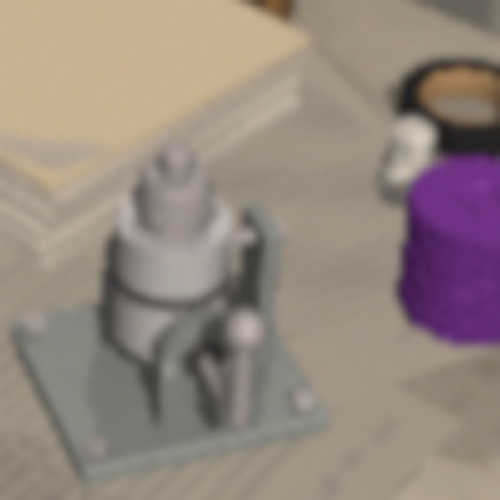

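The head stands upright against the stop screw. The spigot axis is at (0.505, -0.249). The plunger predicted at scene px (305,219.5) shows at (305,220). Now the collar.

{"api": "carry_out", "payload": {
  "plan": [
    [0.029,0.0356,0,0],
    [0.029,0.0356,0,0],
    [0.029,0.0356,0,0],
    [0.029,0.0356,0,0],
    [0.029,0.0356,0,0]
  ],
  "gripper": 0.65,
  "squeeze": 45
}}

```text
clock: 9.4
ee_pos: [0.4963, -0.0988, 0.2628]
ee_rot: [0.0, 0.197, 0.98, 0.0]
wrist_force: [0.8, -0.1, 0.1]
gripper_width: 0.0327
```

{"api": "carry_out", "payload": {
  "plan": [
    [0.029,0.0356,0,0],
    [0.029,0.0356,0,0],
    [0.029,0.0356,0.03,0],
    [0.029,0.0356,0.02,0],
    [0,0,0,0]
  ]
}}

```text
clock: 9.9
ee_pos: [0.4426, 0.0773, 0.2131]
ee_rot: [-0.003, 0.192, 0.981, -0.0]
wrist_force: [0.6, -0.7, 0.1]
gripper_width: 0.0694
```

{"api": "carry_out", "payload": {
  "plan": [
    [0,0,0.02,0],
    [0,0,0,0]
  ]
}}

```text
clock: 10.1
ee_pos: [0.4449, 0.0712, 0.194]
ee_rot: [-0.002, 0.197, 0.98, -0.001]
wrist_force: [-1.1, -0.1, -0.3]
gripper_width: 0.0712
```

```bash
python3 look.py w6 collar:0 collar_top:.054
python3 - <<'E'
from h import *
im=cv2.imread('pics/w6.png');cv2.imwrite('pics/w6z.png',cv2.resize(im[80:280,180:380],None,fx=3,fy=3,interpolation=cv2.INTER_CUBIC))
s=r.read_state();print(s['ee_rot'],s['joints'],s['gripper_width'])
E
```

```text
collar 0.97 [357.2, 150.8] [0.4418 0.1666 0.    ]
collar 0.93 [189.9, 206.8] [ 0.4282 -0.033   0.    ]
collar 0.72 [279.6, 183.7] [0.4431 0.0735 0.    ]
collar 0.7 [441.6, 250.6] [ 0.5953  0.2238 -0.    ]
collar_top 0.85 [370.8, 155.7] [0.4404 0.1671 0.054 ]
collar_top 0.74 [170.0, 230.2] [ 0.4339 -0.0424  0.054 ]
collar_top 0.6 [285.2, 197.9] [0.4474 0.0774 0.054 ]
10.25 [0.4469 0.0712 0.1961]
[4.52685939e-04 1.97732545e-01 9.80255881e-01 2.10670921e-04] [-0.54197353  0.12855801  0.32051995  2.08479374 -0.05026318  0.93432638
  0.97863498] 0.07140975883232378
```

View pics/w6z.png

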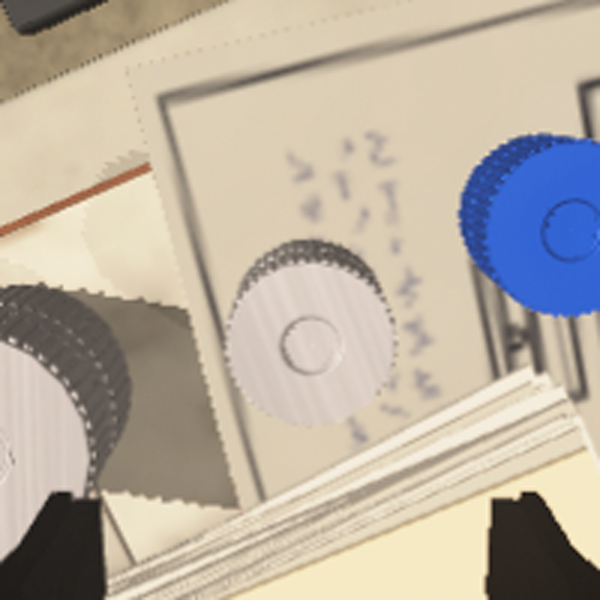

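Run:
```python
from h import *
np.set_printoptions(precision=4,suppress=True)
c=get_calibration("wrist");s=r.read_state()
X=onz(c,(283.7,194.7),.054);T=rot(s['ee_rot']).as_matrix()
print(X,s['ee_pos'],T.T@(X-s['ee_pos']))
# check radius: edges left/right
print(onz(c,(180+227/3,194.7),.054)-onz(c,(180+396/3,194.7),.054))
```

```text
[0.447  0.0773 0.054 ] [0.4469 0.0712 0.1961] [0.0024 0.0056 0.1421]
[-0.0212 -0.0507  0.    ]
```

{"api": "carry_out", "payload": {
  "plan": [
    [0.002,0.0055,0.04,0],
    [0,0,0.045,0],
    [0,0,0.045,0],
    [0,0,0.03,0],
    [0,0,0.01,0]
  ]
}}

```text
clock: 10.75
ee_pos: [0.4455, 0.0769, 0.0236]
ee_rot: [-0.002, 0.198, 0.98, -0.001]
wrist_force: [-0.4, -0.4, 0.3]
gripper_width: 0.0718
```

{"api": "carry_out", "payload": {
  "plan": [
    [0,0,0,0],
    [0,0,0,0]
  ]
}}

```text
clock: 10.95
ee_pos: [0.4481, 0.0777, 0.0268]
ee_rot: [0.001, 0.197, 0.98, 0.001]
wrist_force: [0.2, -0.5, 0.2]
gripper_width: 0.0718
```

```bash
python3 look.py w7 collar_top:.054
```

```text
collar_top 0.94 [272.9, 279.1] [0.4427 0.0773 0.054 ]
collar_top 0.7 [457.6, 203.7] [0.4403 0.1665 0.054 ]
11.05 [0.4481 0.0779 0.0271]
```

View pics/w7.png

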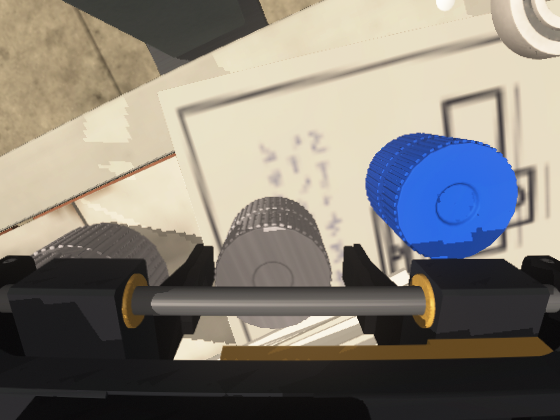

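Run:
```python
from h import *
c=get_calibration("wrist");s=r.read_state();T=rot(s['ee_rot']).as_matrix()
for p in [(272.5,274),(272.5,270)]:
    X=onz(c,p,.054);print(X,T.T@(X-s['ee_pos']))
```

```text
[0.44037886 0.07826578 0.054     ] [ 0.00720461 -0.00260204 -0.02694881]
[0.43846735 0.07907601 0.054     ] [ 0.00928073 -0.00259403 -0.02695467]
```

```bash
python3 - <<'E'
from h import *
c=get_calibration("wrist");s=r.read_state();T=rot(s['ee_rot']).as_matrix()
X0=s['ee_pos']
im=cv2.imread('pics/w7.png');cv2.imwrite('pics/w7z.png',cv2.resize(im[180:350,190:360],None,fx=4,fy=4,interpolation=cv2.INTER_CUBIC))
def circ(x,y,z,rad):
    a=np.linspace(0,2*np.pi,60);P=np.stack([x+rad*np.cos(a),y+rad*np.sin(a),0*a+z],1)
    W=P@T.T+X0; return W
for tag,(x,y) in {'a':(.004,-.0025),'b':(.008,-.0025),'c':(0.,-.0025)}.items():
    m=cv2.resize(im[180:350,190:360],None,fx=4,fy=4,interpolation=cv2.INTER_CUBIC)
    for h,col in((.054,(0,0,255)),(0,(0,255,0))):
        W=circ(x,y,X0[2]-h,.028);q=((proj(c,W)-[190,180])*4).astype(int)
        cv2.polylines(m,[q],True,col,1)
    cv2.putText(m,tag,(20,40),0,1,(255,0,0),2)
    cv2.imwrite(f'pics/w7{tag}.png',m)
E
python3 -c "
import cv2,numpy as np
cv2.imwrite('pics/w7m.png',cv2.resize(np.hstack([cv2.imread(f'pics/w7{t}.png') for t in 'ca']),(800,400),interpolation=cv2.INTER_AREA))"
```

```text
(no output)
```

View pics/w7m.png

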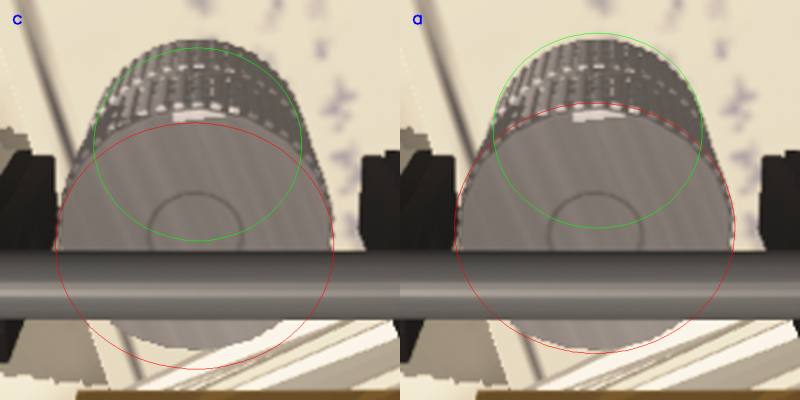

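View pics/w7b.png

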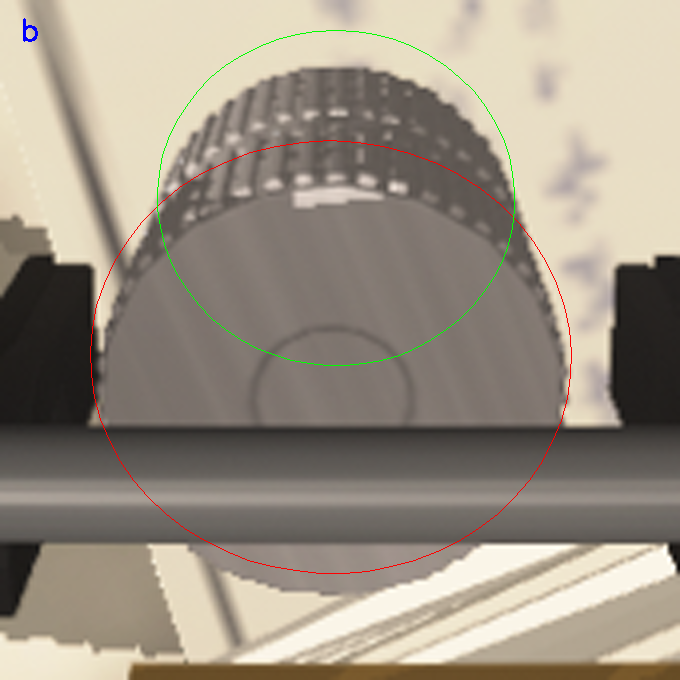

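Overlay "a" fits best: the collar sits about +3.5 mm in tool x and -2.8 mm in tool y. I centre on it, then grip.

{"api": "carry_out", "payload": {
  "plan": [
    [0.0035,-0.0025,0,0],
    [0,0,0,0]
  ]
}}

```text
clock: 11.25
ee_pos: [0.4421, 0.0767, 0.0262]
ee_rot: [0.0, 0.197, 0.98, 0.0]
wrist_force: [0.1, -0.2, 0.0]
gripper_width: 0.0717
```

{"api": "carry_out", "payload": {
  "plan": [
    [0,0,0,0],
    [0,0,0,0],
    [0,0,0,0],
    [0,0,0,0],
    [0,0,0,0]
  ],
  "gripper": -1,
  "squeeze": 45
}}

```text
clock: 11.75
ee_pos: [0.4424, 0.0768, 0.0255]
ee_rot: [-0.0, 0.197, 0.98, 0.0]
wrist_force: [-0.2, 0.2, 2.0]
gripper_width: 0.0547
```

{"api": "carry_out", "payload": {
  "plan": [
    [0,0,0,0],
    [0,0,-0.02,0],
    [0,0,-0.04,0],
    [0,0,-0.045,0],
    [0,0,-0.045,0]
  ]
}}

```text
clock: 12.25
ee_pos: [0.4414, 0.0762, 0.1763]
ee_rot: [-0.001, 0.197, 0.98, -0.001]
wrist_force: [0.7, 0.9, -1.5]
gripper_width: 0.0551
```

```bash
cat > ov.py <<'E'
import sys
from h import *
tag=sys.argv[1];zt=float(sys.argv[2]);L=[tuple(map(float,a.split(','))) for a in sys.argv[3:]]
c=get_calibration("wrist");s=r.read_state();T=rot(s['ee_rot']).as_matrix();im=capture("wrist")[:,:,::-1]
ms=[]
for x,y in L:
    m=cv2.resize(np.ascontiguousarray(im[180:350,190:360]),None,fx=4,fy=4,interpolation=cv2.INTER_CUBIC)
    for z,col in((zt,(0,0,255)),(zt+.054,(0,255,0))):
        a=np.linspace(0,2*np.pi,60);P=np.stack([x+.028*np.cos(a),y+.028*np.sin(a),0*a+z],1)
        q=((proj(c,P@T.T+s['ee_pos'])-[190,180])*4).astype(int);cv2.polylines(m,[q],True,col,1)
    ms.append(m)
cv2.imwrite(f'pics/{tag}.png',cv2.resize(np.hstack(ms),(400*len(ms),400),interpolation=cv2.INTER_AREA))
print(s['ee_pos'],s['joints'],s['gripper_width'],s['wrist_force'])
E
python3 ov.py w8 -0.027 0.001,0 0.000,-0.001
```

```text
[0.44140574 0.07622284 0.17632169] [-0.56813615  0.14928271  0.33721667  2.11599167 -0.06287326  0.88751205
  0.97911872] 0.05513568851831995 [ 0.65499488  0.87130971 -1.45039074]
```

View pics/w8.png

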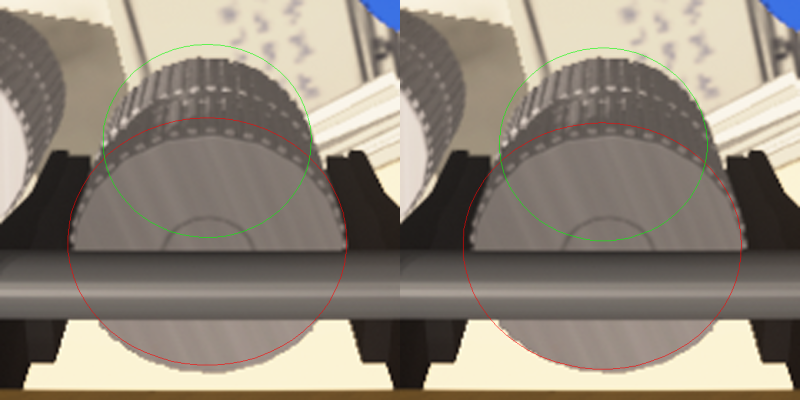

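{"api": "carry_out", "payload": {
  "plan": [
    [0,0,-0.04,0],
    [-0.01,-0.015,-0.03,0],
    [-0.025,-0.037,0,0],
    [-0.025,-0.037,0,0],
    [-0.025,-0.037,0,0]
  ]
}}

```text
clock: 12.8
ee_pos: [0.4717, -0.0738, 0.2451]
ee_rot: [0.0, 0.197, 0.98, 0.0]
wrist_force: [1.1, 0.8, -1.9]
gripper_width: 0.0551
```

{"api": "carry_out", "payload": {
  "plan": [
    [-0.025,-0.037,0,0],
    [-0.025,-0.037,0,0],
    [-0.025,-0.037,0,0],
    [-0.02,-0.035,0,0],
    [0,0,0,0]
  ]
}}

```text
clock: 13.3
ee_pos: [0.5017, -0.2506, 0.2448]
ee_rot: [-0.0, 0.202, 0.979, -0.002]
wrist_force: [0.1, -0.0, -2.2]
gripper_width: 0.0545
```

{"api": "carry_out", "payload": {
  "plan": [
    [0,0,0,0],
    [0,0,0,0]
  ]
}}

```text
clock: 13.5
ee_pos: [0.5031, -0.2423, 0.2445]
ee_rot: [-0.001, 0.196, 0.981, 0.001]
wrist_force: [-0.9, 1.6, -1.9]
gripper_width: 0.0549
```

```bash
cat > st.py <<'E'
from h import *
np.set_printoptions(precision=4,suppress=True)
s=r.read_state();T=rot(s['ee_rot']).as_matrix();print(s['clock'],s['ee_pos'],s['ee_rot'],s['joints'],s['wrist_force'],s['moment'],'d',T.T@(np.array([.505,-.249,.131])-s['ee_pos']))
E
python3 st.py
```

```text
13.5 [ 0.5031 -0.2423  0.2445] [-0.0008  0.1963  0.9805  0.0006] [-0.1024  0.2841  0.5935  1.8131 -0.1776  1.0993  1.7296] [-0.8857  1.572  -1.8665] [-0.0388  0.0176 -0.0077] d [-0.0046 -0.0056  0.1135]
```

{"api": "carry_out", "payload": {
  "plan": [
    [-0.004,-0.0055,0.02,0],
    [0,0,0.03,0],
    [0,0,0.01,0],
    [0,0,0,0],
    [0,0,0,0]
  ]
}}

```text
clock: 14.0
ee_pos: [0.5055, -0.2499, 0.1861]
ee_rot: [0.001, 0.196, 0.981, 0.0]
wrist_force: [-0.1, 0.7, -1.5]
gripper_width: 0.0546
```

```bash
python3 st.py
python3 - <<'E'
from h import *
for n,y,x in(("scene",170,250),("top",180,280)):
    im=capture(n);cv2.imwrite(f'pics/{n}9.png',cv2.resize(im[y:y+100,x:x+100,::-1],None,fx=6,fy=6,interpolation=cv2.INTER_CUBIC))
E
```

```text
14.0 [ 0.5055 -0.2499  0.1861] [0.0006 0.1965 0.9805 0.0001] [-0.0653  0.3554  0.5753  1.87   -0.2304  0.981   1.7857] [-0.0757  0.7092 -1.4521] [-0.0407  0.0004 -0.0086] d [0.0008 0.0006 0.0551]
```

View pics/scene9.png

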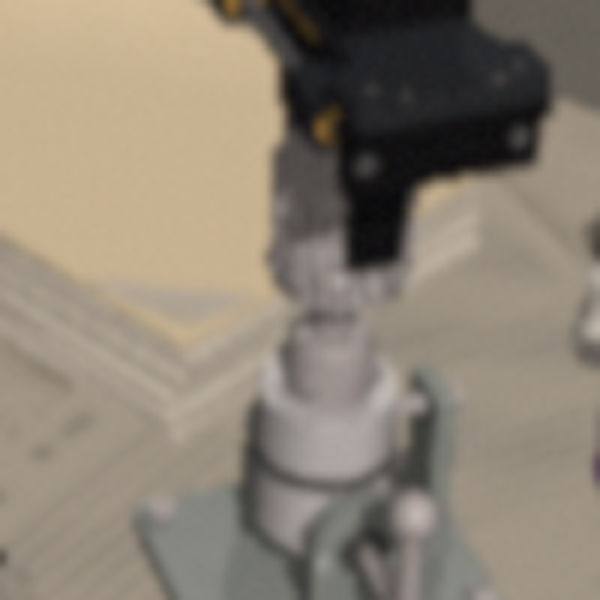

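{"api": "carry_out", "payload": {
  "plan": [
    [0,0,0.01,0],
    [0,0,0.01,0],
    [0,0,0.006,0],
    [0,0,0.004,0],
    [0,0,0,0]
  ]
}}

```text
clock: 14.6
ee_pos: [0.5045, -0.25, 0.1545]
ee_rot: [-0.001, 0.197, 0.98, 0.0]
wrist_force: [-0.1, 1.0, -1.4]
gripper_width: 0.055
```

{"api": "carry_out", "payload": {
  "plan": [
    [0,0,0.004,0],
    [0,0,0.003,0],
    [0,0,0,0]
  ]
}}

```text
clock: 14.9
ee_pos: [0.5053, -0.2491, 0.148]
ee_rot: [-0.0, 0.197, 0.98, 0.001]
wrist_force: [1.9, 4.2, -0.8]
gripper_width: 0.055
```

```bash
python3 st.py
```

```text
14.9 [ 0.5053 -0.2491  0.148 ] [-0.      0.1967  0.9805  0.0008] [-0.0445  0.4017  0.5548  1.9069 -0.2668  0.9062  1.8157] [ 1.8517  4.1986 -0.7791] [ 1.0068 -0.4349 -0.0239] d [0.0003 0.     0.017 ]
```

{"api": "carry_out", "payload": {
  "plan": [
    [0,0.001,0.002,0],
    [0,0,0.002,0],
    [0,0,0,0]
  ]
}}

```text
clock: 15.2
ee_pos: [0.5051, -0.2491, 0.144]
ee_rot: [-0.0, 0.197, 0.98, 0.0]
wrist_force: [1.0, 3.8, -1.8]
gripper_width: 0.055
```

```bash
python3 st.py
```

```text
15.2 [ 0.5051 -0.2491  0.144 ] [-0.0003  0.197   0.9804  0.0003] [-0.0435  0.4069  0.5532  1.9108 -0.2696  0.8981  1.8171] [ 1.0213  3.8442 -1.796 ] [ 0.8874 -0.2614  0.0083] d [0.0001 0.     0.013 ]
```

{"api": "carry_out", "payload": {
  "plan": [
    [0,0.0005,0.001,0],
    [0,0,0.001,0],
    [0,0,0,0]
  ]
}}

```text
clock: 15.5
ee_pos: [0.5052, -0.249, 0.1422]
ee_rot: [-0.0, 0.197, 0.98, 0.0]
wrist_force: [0.2, 3.4, -1.2]
gripper_width: 0.0549
```

{"api": "carry_out", "payload": {
  "plan": [
    [0,0,0.001,0],
    [0,0,0.001,0],
    [0,0,0,0]
  ]
}}

```text
clock: 15.8
ee_pos: [0.5052, -0.249, 0.1402]
ee_rot: [-0.0, 0.197, 0.98, 0.0]
wrist_force: [-0.1, 2.7, -0.7]
gripper_width: 0.0547
```

{"api": "carry_out", "payload": {
  "plan": [
    [0,0,0.001,0],
    [0,0,0.001,0],
    [0,0,0,0]
  ]
}}

```text
clock: 16.1
ee_pos: [0.5053, -0.249, 0.1384]
ee_rot: [-0.0, 0.197, 0.98, 0.0]
wrist_force: [0.1, 3.3, 1.1]
gripper_width: 0.055
```

{"api": "carry_out", "payload": {
  "plan": [
    [0,0,0.001,0],
    [0,0,0.001,0],
    [0,0,0,0]
  ]
}}

```text
clock: 16.4
ee_pos: [0.5054, -0.249, 0.1365]
ee_rot: [0.0, 0.197, 0.98, 0.0]
wrist_force: [-1.1, 4.1, 4.1]
gripper_width: 0.0552
```

{"api": "carry_out", "payload": {
  "plan": [
    [0,0,0.001,0],
    [0,0,0.001,0],
    [0,0,0,0]
  ]
}}

```text
clock: 16.7
ee_pos: [0.5054, -0.249, 0.1345]
ee_rot: [0.0, 0.197, 0.98, 0.0]
wrist_force: [-1.4, 4.9, 4.5]
gripper_width: 0.0552
```

{"api": "carry_out", "payload": {
  "plan": [
    [0,0,0.001,0],
    [0,0,0.001,0],
    [0,0,0,0]
  ]
}}

```text
clock: 17.0
ee_pos: [0.5054, -0.249, 0.1326]
ee_rot: [0.0, 0.197, 0.98, 0.0]
wrist_force: [-1.6, 3.8, 5.7]
gripper_width: 0.0546
```

```bash
python3 st.py;python3 ov.py w10 -0.027 0,0
python3 - <<'E'
from h import *
for n,y,x in(("scene",170,250),):
    im=capture(n);cv2.imwrite(f'pics/{n}10.png',cv2.resize(im[y:y+100,x:x+100,::-1],None,fx=6,fy=6,interpolation=cv2.INTER_CUBIC))
E
```

```text
17.0 [ 0.5054 -0.249   0.1326] [0.     0.1971 0.9804 0.0001] [-0.0369  0.4217  0.5461  1.9204 -0.281   0.8749  1.8263] [-1.5575  3.7519  5.6637] [1.0631 0.2531 0.0411] d [ 0.0004 -0.0001  0.0016]
[ 0.50538211 -0.24903436  0.13258836] [-0.03694373  0.42168436  0.54612039  1.92037245 -0.28100157  0.87491114
  1.82629035] 0.054604938405424026 [-1.5575049   3.75186599  5.66374077]
```

View pics/scene10.png

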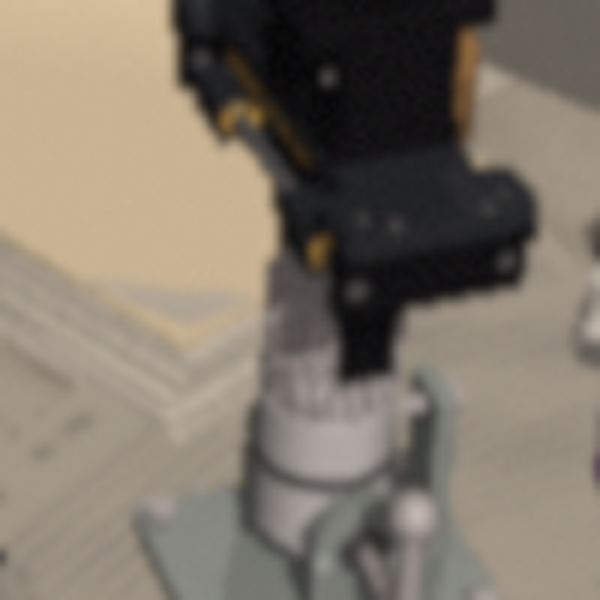

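View pics/w10.png

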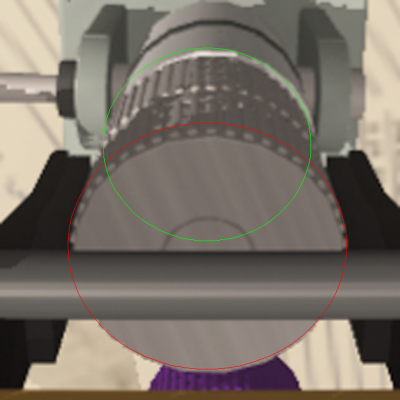

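The keyways happened to line up. The collar has passed the pins and is compressing the spring, with no slip in the grip. I press the last 1–2 mm to the shoulder.

{"api": "carry_out", "payload": {
  "plan": [
    [0,0,0.001,0],
    [0,0,0.001,0],
    [0,0,0,0]
  ]
}}

```text
clock: 17.4
ee_pos: [0.5054, -0.249, 0.1307]
ee_rot: [0.0, 0.197, 0.98, 0.0]
wrist_force: [-1.8, 3.9, 7.1]
gripper_width: 0.0549
```

{"api": "carry_out", "payload": {
  "plan": [
    [0,0,0.001,0],
    [0,0,0.001,0],
    [0,0,0,0]
  ]
}}

```text
clock: 17.7
ee_pos: [0.5054, -0.2491, 0.1305]
ee_rot: [0.0, 0.197, 0.98, 0.001]
wrist_force: [-5.8, 7.7, 19.5]
gripper_width: 0.0551
```

{"api": "carry_out", "payload": {
  "plan": [
    [0,0,0.0005,0],
    [0,0,0,0],
    [0,0,0,0],
    [0,0,0,0],
    [0,0,0,0]
  ]
}}

```text
clock: 18.2
ee_pos: [0.5054, -0.249, 0.1305]
ee_rot: [0.0, 0.197, 0.98, 0.001]
wrist_force: [-6.5, 7.7, 22.1]
gripper_width: 0.0546
```

```bash
python3 st.py;python3 ov.py w11 -0.027 0,0
python3 - <<'E'
from h import *
im=capture("scene");cv2.imwrite('pics/scene11f.png',im[:,:,::-1]);y,x=170,250
cv2.imwrite('pics/scene11.png',cv2.resize(im[y:y+100,x:x+100,::-1],None,fx=6,fy=6,interpolation=cv2.INTER_CUBIC))
E
```

```text
18.2 [ 0.5054 -0.249   0.1305] [0.0002 0.1972 0.9804 0.001 ] [-0.0343  0.4244  0.5442  1.9221 -0.2851  0.871   1.8301] [-6.5415  7.6898 22.0744] [1.7877 1.4954 0.0189] d [ 0.0004 -0.0001 -0.0005]
[ 0.50539654 -0.24901388  0.13045057] [-0.03428135  0.42442024  0.5441782   1.92208517 -0.28509121  0.87101268
  1.83006482] 0.0545772428158705 [-6.54151319  7.68977234 22.07444169]
```

View pics/scene11.png

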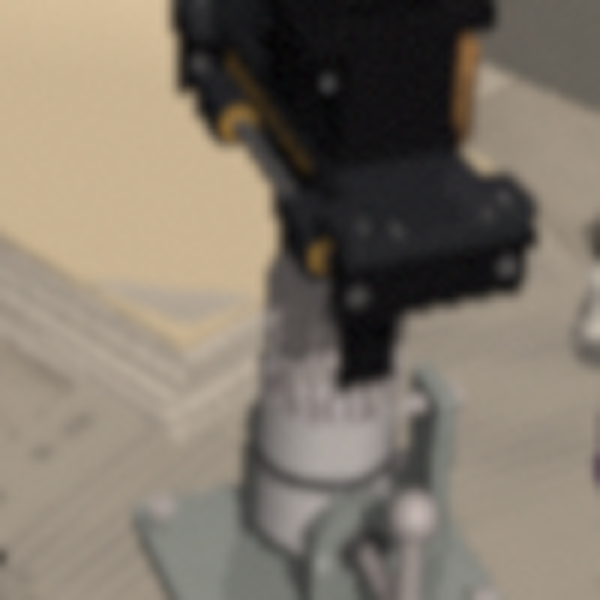

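View pics/w11.png

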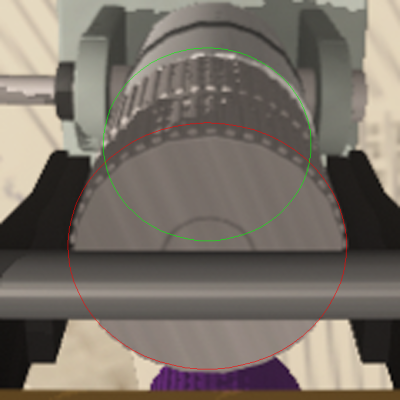

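View pics/scene11f.png

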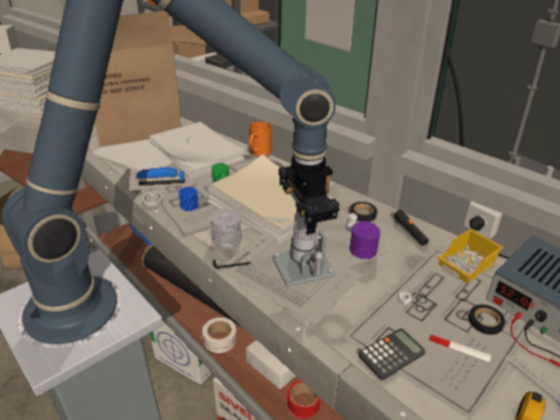

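```bash
python3 -c "
from plant import r
print(r.sign_off())"
```

```text
the job is handed in; nothing more can be done
None
```

The head is upright against its stop and the small grey collar is pressed fully home. I handed the job in at 18.2 s of the 61 s allowed, with the gripper still holding the collar down.

- **Head:** I pushed the ball handle with shut fingers until the force rose with no further motion. The wrist picture then showed the head against its stop screw.
- **Collar:** No turn was needed, because the keyways happened to line up with the pins as gripped. The collar passed pin height with no rise in force and met the spring at the expected height.
- **Home position:** It stopped hard with the tool tip (TCP) at 0.1305 m, the height worked out for the rim on the shoulder.
- **Last checks:** The downward push held steady at about 22 N over 0.5 s. The collar had not slipped in the jaws.
- **Surroundings:** The last scene picture showed the head still upright and the other things where they were.

**Not fully confirmed:** A side load of about 10 N remained at the end, mostly pushing the head towards its stop. The picture is too blurred to show a gap under the rim, so the seating rests on the height, the force and the grip. The networks' spigot tip position from the fixed cameras was about 10 mm off. I used the wrist camera fit instead, and the plunger's position in the scene picture agreed with it.

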